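# Clamp the specimen dish under the strap

## Robot

A 6-joint arm with a two-finger parallel gripper is mounted at the origin on the work surface. World frame = base frame: x ahead of the robot, y to its left, z up, the work surface at z = 0. Lengths are in m, angles in rad, forces in N, time in s.
With the tool pointing down it reaches from about 0.35 to 0.975 m from the base axis. Payload 17.4 kg.
Tool frame: the origin (TCP) lies at the very end of the fingers, on their centre line; the grasp point (between the pads) lies robot.hold_point_z behind it (robot.hold_point_z is the distance from the TCP to the grasp point, in m); z points along the fingers, y is the line along which they close (so a half turn about z gives the same grasp; the last joint's range is limited). The gripper opens to 85 mm and grips with 20 to 120 N. Pads are 22 mm wide; open, the fingers measure 114 mm over their backs; the gripper's body (76 mm by 85 mm) begins 54 mm behind the grasp point. The pads swing forward as they close: fully open they stand 13 mm farther back than shut.
Start: joints at [1.113, 0.116, 1.442, -0, 1.584, -0.038], TCP at [0.275, 0.616, 0.231] pointing down, gripper open.
Joint ranges: [-2.83, 2.83], [-0.83, 2.19], [0.07, 2.5], [-1.14, 4.28], [0.01, 3], [-2.97, 2.97]. Speed limits (rad/s): [1.89, 1.89, 2.22, 3.14, 3.14, 3.14].

## Interface

Orientations are given as a 3x3 rotation matrix whose columns are the frame's x, y, z axes.
In Python, from cell import robot gives the robot as it stands. The module is installed in compiled form; this text tells all that it offers.
- The arm moves only by the tool send_rows, never from a script. Its argument "deltas" is a list of rows, each an object with "delta_pos": the shift along the tool's x, y, z in mm, a list of three; "twist": the turn about the tool's z in rad; "hand": the opening in per cent of the stroke, from 0 (shut) to 100 (fully open). A call has 1 to 20 rows; each row is the pose to reach, as a shift and turn from the pose commanded when the call began, along the tool's axes at that moment; what a row does not reach only later rows make up. A row lasts 1/10 s, in which the tool goes at most 50 mm and 8.59 degrees, less where a joint would pass 70% of its speed; a pose out of reach is approached as far as the arm can. A call with a gripper value outside its range is refused whole. The fingers move at their own pace and stop on an object; the grip force is fixed at half the most. Time passes only in rows, so rows that repeat a pose let the fingers close. It gives the time, the measured TCP pose, the force, the opening and the grip force at its end, in the units of the state.
- robot.sense(): the state, without advancing time (a new reading comes with each control period).
- robot.capture(name): name is "scene" or "side" or "wrist"; returns the picture (400x640x3 uint8, blue, green, red); there is no depth.
- robot.camera_model(name): a dict with "fx", "fy", "cx", "cy" (pixels), "dist" ([k1, k2, p1, p2, k3] as OpenCV has them; the pictures are not rectified), "R" (3x3) and "t" (3): a world point X has camera coordinates R X + t; the wrist camera has in their place "mount" (4x4, takes a point from camera to tool coordinates, whose origin is the TCP and whose axes are the flange's). Camera axes: x right, y down, z forward; pixel columns grow to the right and rows downward; lengths in m; the calibration is good to about 2 mm. A picture is of the moment at which its call begins: read the wrist's pose just before it. camera_model takes no time and is no camera call.
- robot.close_job(): hands the job in; it is judged then, once.
The state is a dict: "clock": time; "q": joint angles; "qvel": joint speeds; "effort": joint torques, N m; "eef_pos": TCP position; "ee_rot": TCP orientation; "force": force on the tool from outside, world axes, zero at the start; "moment": the same for the moment, N m; "grip_width": finger opening in m; "finger_force": force on a finger pad.
Only numpy, scipy, OpenCV 4.12 (cv2) and the standard library are available. Lean on these libraries where they do the work, as an engineer would, in place of code of your own. Each camera call takes 0.05 s, during which the arm holds its last target. There are 200 camera calls.

## Task

Secure the specimen dish in the clamp: push the strap round with a finger until it is fully home across the dish, and only then push the cam lever fully down. Nothing is to be picked up: leave the dish in its nest and everything else on the bench where it is.

Things in the scene. Friction and masses are not known exactly. Their poses are not given: they have to be found in the camera images.
- fixture: the dish clamp: a bare aluminium base plate 200 x 120 x 14 mm fixed to the table. Origin: centre of its underside. x runs along the plate from the strap's pivot post (at x -65 mm) to the cam lever's post (at x +65 mm); z up; y is the side to which the strap opens (roughly towards the robot). Between the posts the dish sits in a nest of four small pins
- strap_arm (a joint): strap angle about the vertical pivot, rad. 0: home across the dish, hooked round the lever's post, at a hard stop. Positive: open, anticlockwise from above, to the plate's +y; starts at 1.0 to 1.65. A flat dark steel bar 22 mm wide, reaching 147 mm from the pivot, underside 42 and top 52 mm above the table, clear of the dish. Stiff (2.5 N at the pin), stays where left, no spring
- strap_pivot (a point): the strap's vertical pivot axis, 52 mm above the table (the height of the strap's top); the bolt head here ends 58 mm above the table
- strap_pin (a point): the upright steel push pin on the strap's middle line, 80 mm from the pivot axis: 10 mm across with a 13 mm ball end, rising from the strap's top (52 mm above the table) to 85 mm. This point is on the pin's axis, 67 mm above the table
- cam_lever (a joint): cam lever angle, rad. 0: raised, leaning outwards at 60 degrees above level; grows as it goes down; 1.047: fully down, level, pointing along the plate's +x (outwards, away from the strap's pivot), at a hard stop. Starts at 0 to 0.3. Stiff (about 5 N at 70 mm from the hinge), stays where left, no spring
- lever_hinge (a point): the cam lever's level hinge axis (parallel to the plate's y axis), 66 mm above the table, on the post at the plate's +x end
- lever_tip (a point): the free end of the cam lever, on the bar's middle line, 85 mm from the hinge. The lever is a straight bar that moves in the upright plane through both posts; its outer 40 mm is a black grip 18 mm wide and 10 mm thick, the rest a bar 12 mm wide and 8 mm thick
- dish_mid (a point): the specimen dish in the nest: a lidded glass dish 61 mm across and 20 mm tall, loose, standing on the plate (its top 34 mm above the table). This point is its centre, half-way up (24 mm above the table)
- vial: a small amber screw-cap vial, 32 mm across, 55 mm tall, standing beside the clamp. Origin: centre of its underside
- jar: a small glass jar with a white cap, 44 mm across, 60 mm tall, standing beside the clamp. Origin: centre of its underside
- spare_dish: a second glass dish like the one in the clamp, 61 mm across, 20 mm tall, lying on the table beside the clamp. Origin: centre of its underside
- forceps: steel forceps, 120 mm long, 13 mm wide, 8 mm high, lying near the clamp. Origin: centre of its underside
- rack: a low grey tube rack, 90 x 120 mm, 44 mm high with the tubes, to the robot's left. Origin: centre of its underside
- bottle: a white plastic bottle, 60 mm across, 130 mm tall, to the robot's right. Origin: centre of its underside
Mind the look-alikes: they are no part of the job. Leave any green look-alike of the part that bears dish_mid alone.

How it is judged:
On the way, in this order (a step that is already met when the one before it is completed fails the run):
1. the strap is home across the dish (value of joint strap_arm below 0.07 rad), for 0.2 s.
2. the cam lever is fully down (value of joint cam_lever above 0.97 rad and value of joint strap_arm below 0.07 rad), for 0.2 s.
At the end, for the whole second after the job is handed in: the strap is within 0.07 rad (4 degrees) of home, the cam lever is within 0.077 rad (4.4 degrees) of its lower stop, the dish is at rest within 8 mm of where it sat in its nest, and the other loose things are within 25 mm of their places (all of step 2 and value of joint strap_arm above -0.05 rad and distance of dish_mid from where it was at the start of the episode below 0.008 m and distance of each of vial, jar, spare_dish, forceps, rack, bottle from where it was at the start of the episode below 0.025 m and angle between dish_mid's own z axis and vertical below 0.1 rad); the robot touches nothing.
It fails at once if the lever is pushed down before the strap is home (value of joint cam_lever above 0.55 rad and value of joint strap_arm above 0.12 rad).
It fails at once if the dish is lifted or pushed out of its nest (distance of dish_mid from where it was at the start of the episode above 0.01 m).
It fails at once if another thing is knocked, lifted or carried away (distance of any of vial, jar, spare_dish, forceps, rack, bottle from where it was at the start of the episode above 0.03 m).
It also fails if it takes over 51 s, if anything falls off the work surface, if the arm or the gripper's body presses on something with over 40 N, if the wrist force passes 120 N, or if a joint passes its speed limit or range.

## Working session

There is one attempt and no reset: what is moved stays moved. The work goes in short steps, Python scripts to look and compute and a tool call to move; the robot and the scene stay as the last step left them, time stands still between calls to the robot, and variables do not carry over. Pictures are saved under pics/ and viewed, at most 10 in all, crops included, and the job is handed in when it is done.

Besides the shell and the picture viewer there is one more tool, called after "Call:" by a JSON object that holds its "name" and its "arguments". send_rows: Moves the arm, as the interface text tells. Its arguments: {"type":"object","properties":{"deltas":{"type":"array"}},"required":["deltas"]}

```bash
mkdir -p pics; cat > h.py <<'E'
import numpy as np, cv2
from cell import robot
def snap(n,f):
    s=robot.sense(); im=robot.capture(n); cv2.imwrite(f'pics/{f}.png',im); return s,im
def cam(n,s=None):
    m=robot.camera_model(n); K=np.array([[m['fx'],0,m['cx']],[0,m['fy'],m['cy']],[0,0,1]]); d=np.array(m['dist'],float)
    if 'mount' in m:
        M=np.array(m['mount']); T=np.eye(4); T[:3,:3]=s['ee_rot']; T[:3,3]=s['eef_pos']; W=np.linalg.inv(T@M); R,t=W[:3,:3],W[:3,3]
    else: R,t=np.array(m['R']),np.array(m['t'])
    return K,d,R,t
def plane(c,uv,z):
    K,d,R,t=c; p=cv2.undistortPoints(np.array([[uv]],float),K,d)[0,0]
    r=R.T@np.array([p[0],p[1],1]); o=-R.T@t; return o+r*(z-o[2])/r[2]
def proj(c,X):
    K,d,R,t=c; return cv2.projectPoints(np.array([X],float),cv2.Rodrigues(R)[0],t,K,d)[0][0,0]
def tri(c1,u1,c2,u2):
    A=[];b=[]
    for c,u in((c1,u1),(c2,u2)):
        K,d,R,t=c;p=cv2.undistortPoints(np.array([[u]],float),K,d)[0,0];r=R.T@np.array([p[0],p[1],1]);r/=np.linalg.norm(r)
        P=np.eye(3)-np.outer(r,r);A.append(P);b.append(P@(-R.T@t))
    A=np.vstack(A);b=np.hstack(b);x=np.linalg.lstsq(A,b,rcond=None)[0];return x,np.linalg.norm(A@x-b)
E
python3 - <<'E'
from h import *
s,_=snap('scene','scene0');snap('side','side0')
print(s['eef_pos'],np.round(s['ee_rot'],3).tolist(),s['clock'],s['grip_width'],robot.hold_point_z)
for n in('scene','side'):
    K,d,R,t=cam(n);print(n,-R.T@t,R[2])
print(robot.camera_model('wrist')['mount'])
E
```

```text
[0.27501697 0.61622337 0.23052934] [[-0.913, 0.408, -0.001], [0.408, 0.913, -0.001], [0.0, -0.001, -1.0]] 0.0 0.08522009030112976 0.0187
scene [1.55940837 0.27372256 1.02404969] [-0.70604002 -0.19944831 -0.6795056 ]
side [0.28251308 0.8210762  0.85594949] [ 0.26747787 -0.69993996 -0.66222326]
[[-2.85216110e-04 -9.57949973e-01 -2.86935129e-01  7.24513959e-02]
 [ 9.99999798e-01 -1.10364976e-04 -6.25548801e-04 -6.98119013e-04]
 [ 5.67576868e-04 -2.86935249e-01  9.57949811e-01 -1.40611308e-01]
 [ 0.00000000e+00  0.00000000e+00  0.00000000e+00  1.00000000e+00]]
```

View pics/scene0.png

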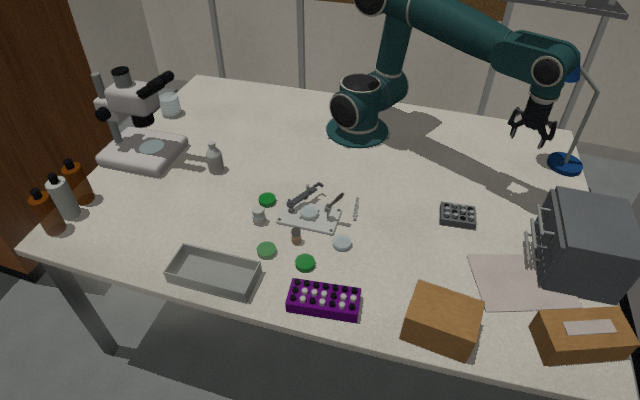

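View pics/side0.png

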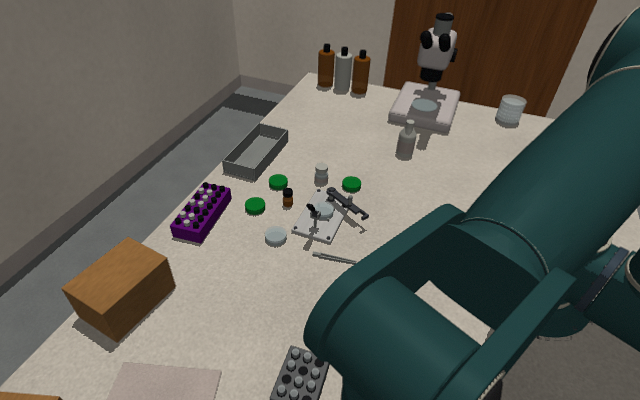

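The clamp plate is at scene (310,218) and side (322,215). The strap is open towards the robot and the lever stands at scene (335,203). The look-alikes are green lids at scene (267,199), (267,250) and (305,262), plus a clear spare dish at (342,243). The clamp's own dish is the clear one on the plate at scene (310,212). Next, a close crop to confirm this.

```bash
python3 - <<'E'
from h import *
a=cv2.imread('pics/scene0.png')[175:255,245:375]; b=cv2.imread('pics/side0.png')[160:270,255:385]
f=lambda i,k:cv2.resize(i,None,fx=k,fy=k,interpolation=cv2.INTER_CUBIC)
a=f(a,6);cv2.imwrite('pics/a.png',a[:, :780]); cv2.imwrite('pics/b.png',f(b,5))
E
```

```text
(no output)
```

View pics/a.png

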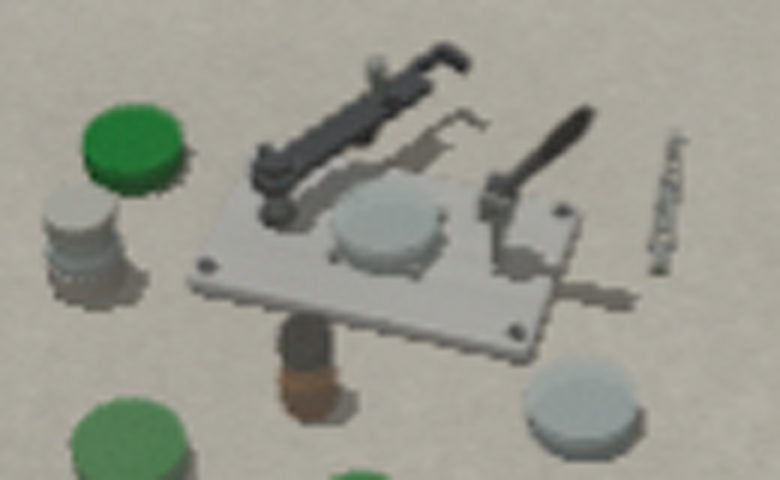

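View pics/b.png

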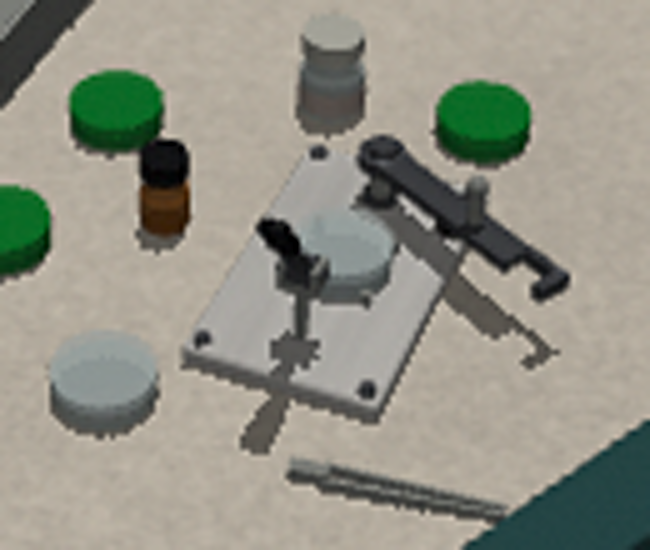

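Crop a: bolt head (270,152), pin ball (377,64), lever hinge (500,185), lever tip (588,112). Crop b: bolt head (381,148), pin ball (478,183), lever hinge (303,265), lever tip (265,228). The clear dish sits between the posts. The green lids, the jar, vial and spare dish lie outside the plate.

```bash
python3 - <<'E'
from h import *
A=lambda x,y:(245+(x-2.5)/6,175+(y-2.5)/6); B=lambda x,y:(255+(x-2)/5,160+(y-2)/5)
c1,c2=cam('scene'),cam('side')
P={}
for n,a,b,z in [('pivot',(270,154),(381,148),.058),('pin',(377,64),(478,184),.08),('hinge',(500,185),(303,262),.066),('tip',(588,112),(265,228),None),('dish',(387,212),(348,240),.034),
  ('screwL',(207,265),(318,153),.015),('screwR',(563,210),(367,389),.015),('screwN',(517,331),(202,339),.015),
  ('forcA',(658,268),(295,468),.006),('forcB',(678,135),None,.006),('vial',(305,330),(163,155),.055),('spare',(582,385),(105,360),.02),('jar',(80,200),(333,35),.06)]:
    if b: x,e=tri(c1,A(*a),c2,B(*b)); print(n,x.round(4),round(e,4),end=' ');P[n]=x
    if z: print(plane(c1,A(*a),z).round(4),b and plane(c2,B(*b),z).round(4),end='')
    print()
p,h=P['pivot'],P['hinge'];ax=np.arctan2(*(h-p)[1::-1]);print('sep',np.linalg.norm((h-p)[:2]),'fixture x yaw',ax)
d=P['pin']-p;print('strap',np.arctan2(d[1],d[0])-ax,np.linalg.norm(d[:2]))
d=P['tip']-h;print('lever len',np.linalg.norm(d),'elev',np.arctan2(d[2],np.hypot(*d[:2])),'yaw',np.arctan2(d[1],d[0]))
E
```

```text
pivot [ 0.5764 -0.105   0.058 ] 0.006 [ 0.5721 -0.1089  0.058 ] [ 0.5769 -0.099   0.058 ]
pin [ 0.5067 -0.0656  0.0805] 0.0008 [ 0.5055 -0.0663  0.08  ] [ 0.5069 -0.0654  0.08  ]
hinge [0.5769 0.0265 0.073 ] 0.0014 [0.5687 0.0238 0.066 ] [0.5797 0.0206 0.066 ]
tip [0.5795 0.0746 0.1386] 0.0036 
dish [ 0.5746 -0.0398  0.0339] 0.0001 [ 0.5748 -0.0397  0.034 ] [ 0.5746 -0.0398  0.034 ]
screwL [ 0.627  -0.1287  0.0158] 0.0014 [ 0.6253 -0.1299  0.015 ] [ 0.6275 -0.1283  0.015 ]
screwR [0.5276 0.0513 0.0159] 0.0008 [0.5261 0.0506 0.015 ] [0.528  0.0512 0.015 ]
screwN [0.6274 0.0508 0.0158] 0.0013 [0.6258 0.0498 0.015 ] [0.6279 0.0513 0.015 ]
forcA [0.5464 0.1117 0.0044] 0.0003 [0.5478 0.1118 0.006 ] [0.5459 0.1133 0.006 ]
[0.4347 0.0989 0.006 ] None
vial [ 0.6949 -0.0466  0.0552] 0.0022 [ 0.6933 -0.0481  0.055 ] [ 0.6951 -0.0447  0.055 ]
spare [0.6657 0.0964 0.0264] 0.0016 [0.659  0.0943 0.02  ] [0.6688 0.0922 0.02  ]
jar [ 0.6424 -0.1934  0.0608] 0.0038 [ 0.639  -0.1964  0.06  ] [ 0.6429 -0.1903  0.06  ]
sep 0.13147799225281853 fixture x yaw 1.5667205467551997
strap 1.0606899524298765 0.08010033338856884
lever len 0.08138988743728102 elev 0.9368072382816743 yaw 1.5179094785181064
```

Call:
{"name": "send_rows", "arguments": {"deltas": [{"delta_pos": [-24, -28, 0], "twist": 0, "hand": 0}, {"delta_pos": [-50, -58, 0], "twist": 0.09, "hand": 0}, {"delta_pos": [-487, -560, 0], "twist": 0.09, "hand": 0}, {"delta_pos": [-487, -560, 0], "twist": 0.09, "hand": 0}, {"delta_pos": [-487, -560, 0], "twist": 0.09, "hand": 0}, {"delta_pos": [-487, -560, 0], "twist": 0.09, "hand": 0}, {"delta_pos": [-487, -560, 0], "twist": 0.09, "hand": 0}, {"delta_pos": [-487, -560, 0], "twist": 0.09, "hand": 0}, {"delta_pos": [-487, -560, 0], "twist": 0.09, "hand": 0}, {"delta_pos": [-487, -560, 0], "twist": 0.09, "hand": 0}, {"delta_pos": [-487, -560, 0], "twist": 0.09, "hand": 0}, {"delta_pos": [-487, -560, 0], "twist": 0.09, "hand": 0}, {"delta_pos": [-487, -560, 0], "twist": 0.09, "hand": 0}, {"delta_pos": [-487, -560, 0], "twist": 0.09, "hand": 0}, {"delta_pos": [-487, -560, 0], "twist": 0.09, "hand": 0}, {"delta_pos": [-487, -560, 0], "twist": 0.09, "hand": 0}, {"delta_pos": [-487, -560, 0], "twist": 0.09, "hand": 0}, {"delta_pos": [-487, -560, 0], "twist": 0.09, "hand": 0}, {"delta_pos": [-487, -560, 0], "twist": 0.09, "hand": 0}, {"delta_pos": [-487, -560, 0], "twist": 0.09, "hand": 0}]}}

```text
clock: 2.1
eef_pos: [0.4915, -0.0923, 0.2315]
ee_rot: [[-0.874, 0.487, 0.0], [0.487, 0.874, 0.0], [-0.0, 0.0, -1.0]]
force: [0.4, 0.0, -0.2]
grip_width: 0.0
finger_force: 0.0
```

```bash
python3 - <<'E'
from h import *
s,im=snap('wrist','w1');c=cam('wrist',s)
print(s['clock'],s['eef_pos'],np.round(s['ee_rot'],3).tolist(),s['q'])
for X in [(.5067,-.0656,.0785),(.577,-.104,.058),(.577,.026,.066),s['eef_pos']]: print(proj(c,X))
E
```

```text
2.1 [ 0.49146515 -0.09227951  0.23147695] [[-0.874, 0.487, 0.0], [0.487, 0.874, 0.0], [-0.0, 0.0, -1.0]] [-2.36685775e-01 -2.72009891e-01  1.80712722e+00  1.13902574e-04
  1.60613360e+00 -1.29936111e+00]
[354.7760381  179.89005638]
[350.91433159 253.87245346]
[476.79213553 194.55799251]
[319.97982178 262.08578206]
```

View pics/w1.png

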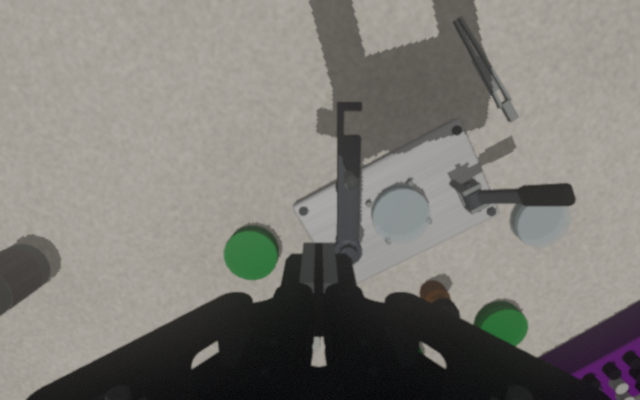

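The wrist view shows the strap pin at (349,180), pivot bolt at (348,250) and dish at (400,212). The lever runs from (470,195) to (573,195). All are within about 3 mm of the prediction. I'll go down beside the pin and make contact.

Call:
{"name": "send_rows", "arguments": {"deltas": [{"delta_pos": [0, 0, 30], "twist": 0, "hand": 0}, {"delta_pos": [0, 0, 70], "twist": 0, "hand": 0}, {"delta_pos": [0, 0, 110], "twist": 0, "hand": 0}, {"delta_pos": [0, 0, 145], "twist": 0, "hand": 0}, {"delta_pos": [0, 0, 169], "twist": 0, "hand": 0}, {"delta_pos": [0, 0, 169], "twist": 0, "hand": 0}, {"delta_pos": [0, 0, 169], "twist": 0, "hand": 0}, {"delta_pos": [0, 4, 169], "twist": 0, "hand": 0}, {"delta_pos": [0, 8, 169], "twist": 0, "hand": 0}, {"delta_pos": [0, 8, 169], "twist": 0, "hand": 0}]}}

```text
clock: 3.15
eef_pos: [0.4962, -0.0861, 0.0634]
ee_rot: [[-0.873, 0.488, 0.002], [0.488, 0.873, -0.0], [-0.001, 0.001, -1.0]]
force: [0.6, -0.0, -0.1]
grip_width: 0.0001
finger_force: 0.0
```

Call:
{"name": "send_rows", "arguments": {"deltas": [{"delta_pos": [0, 2, 0], "twist": 0, "hand": 0}, {"delta_pos": [0, 4, 0], "twist": 0, "hand": 0}, {"delta_pos": [0, 6, 0], "twist": 0, "hand": 0}, {"delta_pos": [0, 8, 0], "twist": 0, "hand": 0}, {"delta_pos": [0, 8, 0], "twist": 0, "hand": 0}]}}

```text
clock: 3.65
eef_pos: [0.4995, -0.0794, 0.0623]
ee_rot: [[-0.873, 0.488, 0.0], [0.488, 0.873, 0.0], [-0.0, 0.0, -1.0]]
force: [-1.2, -1.5, 1.4]
grip_width: 0.0
finger_force: 0.7
```

```bash
cat >> h.py <<'E'
def arc(ths,P=(.577,-.104)):
    s=robot.sense();R=np.array(s['ee_rot']);r=np.array(s['eef_pos'])[:2]-P
    for th in ths:
        c,k=np.cos(th),np.sin(th);d=np.array([c*r[0]+k*r[1],-k*r[0]+c*r[1]])-r
        print(round(th,2),(R.T@np.array([*d,0])*1e3).round(0).tolist())
E
python3 -c "
from h import *
arc(np.linspace(.06,1.02,17))"
```

```text
0.06 [1.0, 5.0, 0.0]
0.12 [1.0, 10.0, 0.0]
0.18 [2.0, 15.0, 0.0]
0.24 [2.0, 19.0, 0.0]
0.3 [1.0, 24.0, 0.0]
0.36 [1.0, 29.0, 0.0]
0.42 [-0.0, 34.0, 0.0]
0.48 [-1.0, 39.0, 0.0]
0.54 [-3.0, 43.0, 0.0]
0.6 [-5.0, 48.0, 0.0]
0.66 [-7.0, 52.0, 0.0]
0.72 [-9.0, 57.0, 0.0]
0.78 [-12.0, 61.0, 0.0]
0.84 [-14.0, 65.0, 0.0]
0.9 [-17.0, 69.0, 0.0]
0.96 [-21.0, 72.0, 0.0]
1.02 [-24.0, 76.0, 0.0]
```

Call:
{"name": "send_rows", "arguments": {"deltas": [{"delta_pos": [1, 5, 0], "twist": 0.06, "hand": 0}, {"delta_pos": [1, 10, 0], "twist": 0.12, "hand": 0}, {"delta_pos": [2, 15, 0], "twist": 0.18, "hand": 0}, {"delta_pos": [2, 19, 0], "twist": 0.24, "hand": 0}, {"delta_pos": [1, 24, 0], "twist": 0.3, "hand": 0}, {"delta_pos": [1, 29, 0], "twist": 0.36, "hand": 0}, {"delta_pos": [0, 34, 0], "twist": 0.42, "hand": 0}, {"delta_pos": [-1, 39, 0], "twist": 0.48, "hand": 0}, {"delta_pos": [-3, 43, 0], "twist": 0.54, "hand": 0}, {"delta_pos": [-5, 48, 0], "twist": 0.6, "hand": 0}, {"delta_pos": [-7, 52, 0], "twist": 0.66, "hand": 0}, {"delta_pos": [-9, 57, 0], "twist": 0.72, "hand": 0}, {"delta_pos": [-12, 61, 0], "twist": 0.78, "hand": 0}, {"delta_pos": [-14, 65, 0], "twist": 0.84, "hand": 0}, {"delta_pos": [-17, 69, 0], "twist": 0.9, "hand": 0}, {"delta_pos": [-21, 72, 0], "twist": 0.96, "hand": 0}, {"delta_pos": [-21, 72, 0], "twist": 0.96, "hand": 0}]}}

```text
clock: 5.35
eef_pos: [0.5529, -0.0266, 0.062]
ee_rot: [[-0.1, 0.995, -0.001], [0.995, 0.1, 0.001], [0.001, -0.001, -1.0]]
force: [-0.3, 0.9, 0.7]
grip_width: 0.0002
finger_force: 0.0
```

Call:
{"name": "send_rows", "arguments": {"deltas": [{"delta_pos": [0, 2, 0], "twist": 0.03, "hand": 0}, {"delta_pos": [0, 4, 0], "twist": 0.06, "hand": 0}, {"delta_pos": [0, 6, 0], "twist": 0.1, "hand": 0}, {"delta_pos": [0, 8, 0], "twist": 0.1, "hand": 0}, {"delta_pos": [0, 8, 0], "twist": 0.1, "hand": 0}]}}

```text
clock: 5.85
eef_pos: [0.5587, -0.0258, 0.0617]
ee_rot: [[-0.003, 1.0, -0.006], [1.0, 0.003, 0.001], [0.001, -0.006, -1.0]]
force: [-21.3, 2.6, 9.2]
grip_width: -0.0003
finger_force: 10.7
```

```bash
python3 - <<'E'
from h import *
s,im=snap('side','s2');s,i2=snap('scene','c2')
f=lambda i,k:cv2.resize(i,None,fx=k,fy=k,interpolation=cv2.INTER_CUBIC)
cv2.imwrite('pics/s2c.png',np.hstack([f(im[160:270,260:370],3.6),f(i2[170:280,250:360],3.6)]))
E
```

```text
(no output)
```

View pics/s2c.png

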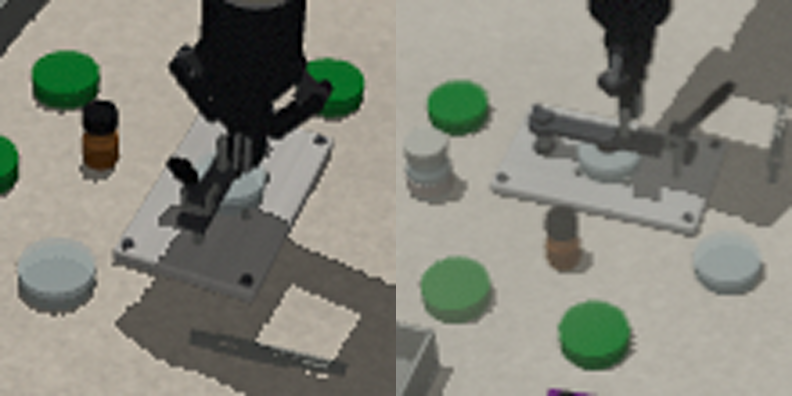

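The strap lies across the dish, hooked at the lever post, and the 21 N force means it is at its stop. The dish is still in its nest at crop (607,155). I'll back off, rise, and go to the inner side of the lever.

Call:
{"name": "send_rows", "arguments": {"deltas": [{"delta_pos": [0, 0, 0], "twist": 0, "hand": 0}, {"delta_pos": [0, -6, 0], "twist": 0, "hand": 0}, {"delta_pos": [0, -16, 0], "twist": 0, "hand": 0}, {"delta_pos": [0, -16, -30], "twist": 0, "hand": 0}, {"delta_pos": [0, -16, -70], "twist": 0, "hand": 0}, {"delta_pos": [0, -16, -100], "twist": 0, "hand": 0}, {"delta_pos": [20, 0, -100], "twist": 0, "hand": 0}, {"delta_pos": [50, 18, -100], "twist": 0, "hand": 0}, {"delta_pos": [60, 18, -100], "twist": 0, "hand": 0}, {"delta_pos": [60, 18, -100], "twist": 0, "hand": 0}, {"delta_pos": [60, 18, -100], "twist": 0, "hand": 0}]}}

```text
clock: 7.05
eef_pos: [0.5782, 0.0335, 0.1621]
ee_rot: [[-0.002, 1.0, -0.0], [1.0, 0.002, -0.0], [-0.0, -0.0, -1.0]]
force: [-0.2, -0.2, 0.2]
grip_width: -0.0001
finger_force: 0.0
```

```bash
python3 - <<'E'
from h import *
s,im=snap('wrist','w3');c=cam('wrist',s)
for X in [(.577,.026,.066),(.577,.076,.135),(.577,-.024,.085),(.577,-.104,.058)]: print(proj(c,X))
p=np.array(s['eef_pos']);R=np.array(s['ee_rot'])
for e in np.arange(.95,-.01,-.095):
    T=np.array([.577,.015+.068*np.cos(e)-.005*np.sin(e),.066+.068*np.sin(e)+.005*np.cos(e)]);print(round(e,2),(R.T@(T-p)*1e3).round().tolist())
E
```

```text
[316.40775916 208.4402047 ]
[315.91781862 155.67508992]
[316.31906223 284.43726806]
[316.45529943 350.69276889]
0.95 [17.0, -1.0, 38.0]
0.86 [22.0, -1.0, 42.0]
0.76 [27.0, -1.0, 46.0]
0.66 [32.0, -1.0, 50.0]
0.57 [36.0, -1.0, 55.0]
0.48 [40.0, -1.0, 61.0]
0.38 [43.0, -1.0, 66.0]
0.29 [45.0, -1.0, 72.0]
0.19 [47.0, -1.0, 78.0]
0.1 [49.0, -1.0, 85.0]
0.0 [49.0, -1.0, 91.0]
```

View pics/w3.png

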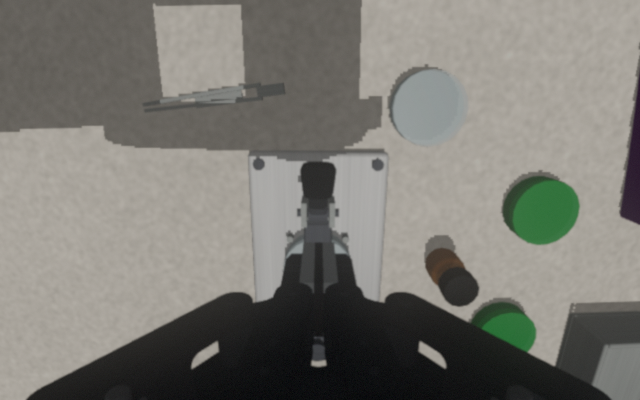

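The lever is lined up under the fingers: the tip is at (318,165) and the hinge at (316,210). Now the arc down.

Call:
{"name": "send_rows", "arguments": {"deltas": [{"delta_pos": [0, -1, 15], "twist": 0, "hand": 0}, {"delta_pos": [0, -1, 38], "twist": 0, "hand": 0}, {"delta_pos": [4, -1, 38], "twist": 0, "hand": 0}, {"delta_pos": [10, -1, 38], "twist": 0, "hand": 0}, {"delta_pos": [17, -1, 38], "twist": 0, "hand": 0}, {"delta_pos": [22, -1, 42], "twist": 0, "hand": 0}, {"delta_pos": [27, -1, 46], "twist": 0, "hand": 0}, {"delta_pos": [32, -1, 50], "twist": 0, "hand": 0}, {"delta_pos": [36, -1, 55], "twist": 0, "hand": 0}, {"delta_pos": [40, -1, 61], "twist": 0, "hand": 0}, {"delta_pos": [43, -1, 66], "twist": 0, "hand": 0}, {"delta_pos": [45, -1, 72], "twist": 0, "hand": 0}, {"delta_pos": [47, -1, 78], "twist": 0, "hand": 0}, {"delta_pos": [49, -1, 83], "twist": 0, "hand": 0}, {"delta_pos": [49, -1, 83], "twist": 0, "hand": 0}]}}

```text
clock: 8.6
eef_pos: [0.5776, 0.0834, 0.0787]
ee_rot: [[-0.001, 1.0, -0.0], [1.0, 0.001, 0.0], [0.0, -0.0, -1.0]]
force: [0.2, 0.9, -0.2]
grip_width: 0.0002
finger_force: 0.0
```

Call:
{"name": "send_rows", "arguments": {"deltas": [{"delta_pos": [0, 0, 2], "twist": 0, "hand": 0}, {"delta_pos": [0, 0, 4], "twist": 0, "hand": 0}, {"delta_pos": [0, 0, 6], "twist": 0, "hand": 0}, {"delta_pos": [0, 0, 6], "twist": 0, "hand": 0}, {"delta_pos": [0, 0, 6], "twist": 0, "hand": 0}]}}

```text
clock: 9.1
eef_pos: [0.5776, 0.083, 0.0733]
ee_rot: [[-0.001, 1.0, -0.0], [1.0, 0.001, 0.0], [0.0, -0.0, -1.0]]
force: [-0.3, 2.8, 2.5]
grip_width: -0.0001
finger_force: 1.2
```

Contact, but not at the stop yet, so I'll push further down in small steps.

Call:
{"name": "send_rows", "arguments": {"deltas": [{"delta_pos": [0, 0, 1], "twist": 0, "hand": 0}, {"delta_pos": [0, 0, 2], "twist": 0, "hand": 0}, {"delta_pos": [0, 0, 3], "twist": 0, "hand": 0}, {"delta_pos": [0, 0, 3], "twist": 0, "hand": 0}, {"delta_pos": [0, 0, 3], "twist": 0, "hand": 0}]}}

```text
clock: 9.6
eef_pos: [0.5778, 0.0832, 0.0708]
ee_rot: [[-0.001, 1.0, 0.0], [1.0, 0.001, 0.001], [0.001, 0.0, -1.0]]
force: [-2.9, 4.4, 8.2]
grip_width: -0.0003
finger_force: 4.2
```

Call:
{"name": "send_rows", "arguments": {"deltas": [{"delta_pos": [0, 0, 1], "twist": 0, "hand": 0}, {"delta_pos": [0, 0, 2], "twist": 0, "hand": 0}, {"delta_pos": [0, 0, 2], "twist": 0, "hand": 0}, {"delta_pos": [0, 0, 2], "twist": 0, "hand": 0}]}}

```text
clock: 10.0
eef_pos: [0.578, 0.0832, 0.0705]
ee_rot: [[-0.001, 1.0, 0.001], [1.0, 0.001, 0.001], [0.001, 0.001, -1.0]]
force: [-10.7, 2.4, 24.3]
grip_width: -0.0003
finger_force: 12.5
```

The lever is at its stop: 24 N with no further motion, at z 70.5 mm against 71 mm expected. I'll retreat and check.

Call:
{"name": "send_rows", "arguments": {"deltas": [{"delta_pos": [0, 0, -5], "twist": 0, "hand": 0}, {"delta_pos": [0, 0, -30], "twist": 0, "hand": 0}, {"delta_pos": [0, 0, -70], "twist": 0, "hand": 0}, {"delta_pos": [0, 0, -110], "twist": 0, "hand": 0}, {"delta_pos": [0, 0, -150], "twist": 0, "hand": 0}, {"delta_pos": [0, 0, -160], "twist": 0, "hand": 0}, {"delta_pos": [0, 0, -160], "twist": 0, "hand": 0}, {"delta_pos": [0, 0, -160], "twist": 0, "hand": 0}]}}

```text
clock: 10.8
eef_pos: [0.5773, 0.0827, 0.2266]
ee_rot: [[-0.001, 1.0, -0.002], [1.0, 0.001, -0.0], [-0.0, -0.002, -1.0]]
force: [0.5, 0.1, 0.8]
grip_width: 0.0001
finger_force: 0.0
```

```bash
python3 - <<'E'
from h import *
s,im=snap('side','s4');s,i2=snap('scene','c4');s,w=snap('wrist','w4')
f=lambda i,k:cv2.resize(i,None,fx=k,fy=k,interpolation=cv2.INTER_CUBIC)
cv2.imwrite('pics/s4c.png',np.hstack([f(im[160:270,260:370],3.6),f(i2[170:280,250:360],3.6)]))
E
```

```text
(no output)
```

View pics/s4c.png

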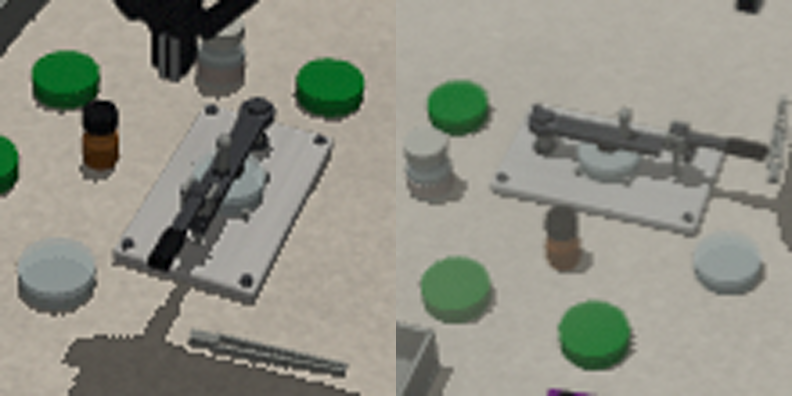

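The strap is home and in line with the plate, and the lever is level, from crop (680,140) to (765,152). The dish is in its nest, nothing else has moved, and the arm is clear.

```bash
python3 -c "
from cell import robot
print(robot.close_job())"
```

```text
the job is handed in; nothing more can be done
None
```

I pushed the strap home and then the cam lever fully down, each to its hard stop; the final pictures show the dish still in its nest and nothing else moved, and I handed the job in at about 11 s, though no verdict came back.

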